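Close and lock the fume extractor's filter cover

TASK

The fume extractor on the welding bench has a fresh filter in it. Swing its sloping cover fully shut without slamming it, then lock both orange wing studs: push each one straight in against its spring, turn it a quarter turn clockwise to the green marks, and let it spring back into its lock. Leave the other things on the bench where they are.

Things in the scene. Friction and masses are not known exactly. Their poses are not given: they have to be found in the camera images.
- extractor: Bench-top welding fume extractor, blue steel case 320 (x) by 360 (y) by 214 mm high; fixed. Origin: on its underside, midway across, 80 mm behind its front wall; x from its low front (to the robot) to its back, y to its left, z up. Front wall 125 mm high at x = -80; from its top a face slopes up at 25 degrees to x = 110, z = 214 mm. On the flat top behind stands a duct stub 50 mm high.
- cover (a joint): Angle of the white sheet cover (270 mm wide, reaching 190 mm from its hinge), rad: 0 = fully shut on the slope, low edge to the robot; grows as that edge swings up, at most 1.35. Hinge line: along the extractor's y at its x = 96.4, z = 208 mm; the outer face lies 14 mm outside it. A stiff hinge: the cover stays where it is left; 1 to 8 N near the lower edge swings it shut.
- cover_press (a point): Point on the cover's outer face, midway between the studs, 165 mm from the hinge line, 25 mm from the lower edge: a good place to push. Axes, the cover's own: x to the hinge, y along the hinge, z out of the outer face.
- left_wing (a point): Centre of the orange wing head of the stud on the extractor's left (+y). Wing 34 mm long (its x), 10 mm thick (y), 17 mm high (z, along the stud's axis, out of the cover); a steel flange 24 mm across, 3 mm thick, is under it. The studs sit in the cover, 160 mm from the hinge line, 95 mm either side of its middle; when out, the wing's centre stands 25 mm off the outer face.
- right_wing (a point): The same for the stud on the extractor's right (-y).
- left_push (a joint): How far the left stud is pushed in, m: 0 = out, 0.0125 = end of travel; its spring gives 4 N at 0, 10 N at the end. With the cover shut, its cross pin meets the keyhole plate at 0.002, passes it only within 0.15 rad of turn 0, and turns only beyond 0.0105. Let go after the quarter turn, it springs back to 0.0075 and is locked; at another angle it does not lock.
- right_push (a joint): The same for the right stud.
- left_turn (a joint): Turn of the left stud, rad: 0 = unlocked, wing up and down the slope; grows clockwise seen from outside the cover; 1.57 = locked, wing level, in line with the two green marks on the cover. Stops at -0.15 and 1.65.
- right_turn (a joint): The same for the right stud.
- spray_can: Bystander: spray can, 60 mm across and 155 mm high, standing near the extractor. Origin: centre of its underside.
- flap_disc: Bystander: yellow-green flap disc, 115 mm across, 14 mm high, lying in front of the extractor. Origin: centre of its underside.
- magnet_square: Bystander: red welding magnet square, a triangle with 74 mm legs, 18 mm high, lying in front of the extractor. Origin: on its underside, near its middle.

How it is judged:
By the outcome, as a careful person would: the job done as asked, in the order asked, and still so for the second after the job is handed in, with the robot touching nothing.
It also fails if it takes over 59 s, if anything falls off the work surface, if the arm or the gripper's body presses on something with over 40 N, if the wrist force passes 120 N, or if a joint passes its speed limit or range.

ROBOT

A 7-joint arm with a two-finger parallel gripper is mounted at the origin on the work surface. World frame = base frame: x ahead of the robot, y to its left, z up, the work surface at z = 0. Lengths are in m, angles in degrees, forces in N, time in s.
With the tool pointing down it reaches from about 0.4 to 0.875 m from the base axis. Payload 6.5 kg.
Tool frame: the origin (TCP) lies midway between the tips of the shut fingers; the grasp point (between the pads) lies manip.tcp_to_grasp behind it (manip.tcp_to_grasp is the distance from the TCP to the grasp point, in m); z points along the fingers, y is the direction in which the jaws open and shut (so a half turn about z gives the same grasp; the last joint's range is limited). The gripper opens to 88 mm and grips with 3 to 60 N. Pads are 18 mm wide; open, the fingers measure 123 mm over their backs; the gripper's body (75 mm by 187 mm) begins 45 mm behind the grasp point.
Start: joints at [-70.944, 30.733, -0.252, 88.115, 0.149, 61.152, -4.079], TCP at [0.252, 0.599, 0.239] pointing down, gripper open.
Joint ranges: [-154.64, 154.64], [-21.42, 123.67], [-72.66, 72.17], [13.99, 137.28], [-74.86, 254.86], [10.95, 109.41], [-158.01, 158.01]. Speed limits (degrees/s): [136.94, 136.94, 180, 180, 180, 180, 180].

INTERFACE

Orientations are given as [roll, pitch, yaw] about the fixed x, y, z axes, in that order (R = Rz(yaw) Ry(pitch) Rx(roll)).
In Python, from plant import manip, capture, get_calibration, workorder, regions_of gives the robot as it stands. The module is installed in compiled form; this text tells all that it offers.
- The arm moves only by the tool arm_command, never from a script. Its argument "plan" is a list of rows, each an object of numbers: "gripper": the finger opening in mm, from 0 to 88.1; "x", "y", "z": the shift along the tool's x, y, z in mm; "yaw": the turn about the tool's z in rad. In form: [{"gripper": .., "x": .., "y": .., "z": .., "yaw": ..}, ...]. A call has 1 to 5 rows; each row is the pose to reach, as a shift and turn from the pose commanded when the call began, along the tool's axes at that moment; what a row does not reach only later rows make up. A row lasts 1/12 s, in which the tool goes at most 41.7 mm and 7.16 degrees, less where a joint would pass 70% of its speed; a pose out of reach is approached as far as the arm can. A call with a gripper value outside its range is refused whole. The fingers move at their own pace and stop on an object; "force" is the grip in N (left out, the last holds). Time passes only in rows, so rows that repeat a pose let the fingers close. It gives the time, the measured TCP pose, the force and the opening at its end, in the units of the state.
- manip.get_obs(): the state, without advancing time (a new reading comes with each control period).
- capture(name): name is "scene" or "top"; returns (picture, depth): 480x640x3 uint8, blue, green, red; 480x640 float32, m along the optical axis (not along the pixel's ray), 0 where there is no reading.
- get_calibration(name): a dict with "intrinsics" (3x3 intrinsics, pixels), "cam_to_world" (4x4, takes a point from camera to world coordinates). Camera axes: x right, y down, z forward; pixel columns grow to the right and rows downward; lengths in m; the calibration is good to about 2 mm. A picture is of the moment at which its call begins. get_calibration takes no time and is no camera call.
- workorder.sign_off(): hands the job in, once; it reports no verdict.
Trained networks look in the newest picture that a camera, given by its name, has taken for a name from the list of things; names that differ only in an ending like _2 or _b are one class to them, and where a whole thing is asked for, a point or a joint stands for the part that bears it (a point fixed in the world has none). Each returns a list of dicts, best first, with "confidence" (0 to 1); they miss things now and then, are a little off and sometimes report something else, mostly with a low value. They report only what shows in the picture. A call takes as long as a camera call.
- regions_of(thing, camera): "pixels" (480x640 bool, what is visible of it) and "box" ([left, top, right, bottom] in pixels, round what is visible of it).
The state is a dict: "time": time; "joint_positions": joint angles; "joint_vel": joint speeds; "joint_torque": joint torques, N m; "tcp_pos": TCP position; "ee_rot": TCP orientation; "wrist_force": force on the tool from outside, world axes, zero at the start; "torque": the same for the moment, N m; "gripper_width": opening from 0.0 (shut) to 1.0 (fully open).
Only numpy, scipy, OpenCV 4.12 (cv2) and the standard library are available. Lean on these libraries where they do the work, as an engineer would, in place of code of your own. Each camera call takes 0.05 s, during which the arm holds its last target.

## Working session

There is one attempt and no reset: what is moved stays moved. The work goes in short steps, Python scripts to look and compute and a tool call to move; the robot and the scene stay as the last step left them, time stands still between calls to the robot, and variables do not carry over. Pictures are saved under pics/ and viewed, and the job is handed in when it is done.

Besides the shell and the picture viewer there is one more tool, called after ">>>" in YAML: its name, and indented under it one key for each argument. arm_command: Moves the arm, as the interface text tells. Its arguments: {"type":"object","properties":{"plan":{"type":"array"},"force":{"type":"number"}},"required":["plan"]}

```bash
mkdir -p pics; ls
python3 - <<'E'
from plant import manip,capture,get_calibration
import cv2,numpy as np
print(manip.tcp_to_grasp, manip.get_obs())
for n in ("scene","top"):
    im,d=capture(n); cv2.imwrite(f"pics/{n}0.png",im); np.savez(f"pics/{n}0.npz",im=im,d=d)
    c=get_calibration(n); print(n,c["intrinsics"],c["cam_to_world"])
E
```

```text
pics
0.0187 {'time': 0.0, 'joint_positions': array([-70.94424988,  30.77831251,  -0.25450502,  88.16908987,
         0.14710285,  61.15062349,  -4.08088988]), 'joint_vel': array([-0.07425591, -0.16493422,  0.05600541, -0.02818007,  0.01394283,
        0.03449882, -0.07751911]), 'joint_torque': array([ 8.18105891e-04, -5.70979285e+01,  9.91383567e-01, -2.51613253e+01,
       -5.62059833e-02,  1.78568414e-02,  1.75806927e-04]), 'tcp_pos': array([0.25216637, 0.59844272, 0.23784074]), 'ee_rot': array([-1.79902445e+02,  5.44673505e-03,  1.57153223e+02]), 'wrist_force': array([-0.02269867,  0.29153233,  0.03890669]), 'torque': array([ 0.02582862, -0.00096908, -0.04821304]), 'gripper_width': 0.9999138566948106}
scene [[433.88224504   0.         319.26320045]
 [  0.         433.88224504 242.60903391]
 [  0.           0.           1.        ]] [[ 0.32841493 -0.86197566  0.38618855  0.2879231 ]
 [-0.94452145 -0.29763537  0.13889718 -0.01055795]
 [-0.00478262 -0.41037927 -0.9119024   0.90322894]
 [ 0.          0.          0.          1.        ]]
top [[608.23379723   0.         317.59859401]
 [  0.         608.23379723 231.69887917]
 [  0.           0.           1.        ]] [[ 5.89125284e-03 -9.95545621e-01  9.40968135e-02  5.16997359e-01]
 [-9.99982060e-01 -5.76319624e-03  1.63259910e-03  1.25504824e-01]
 [-1.08302848e-03 -9.41047434e-02 -9.95561713e-01  1.30872600e+00]
 [ 0.00000000e+00  0.00000000e+00  0.00000000e+00  1.00000000e+00]]
```

View pics/scene0.png

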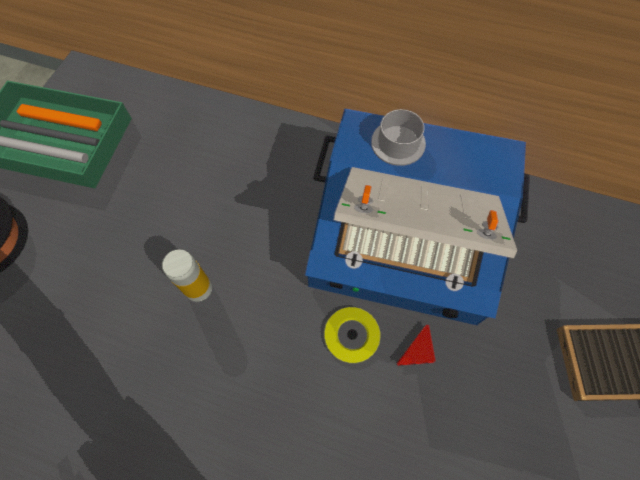

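View pics/top0.png

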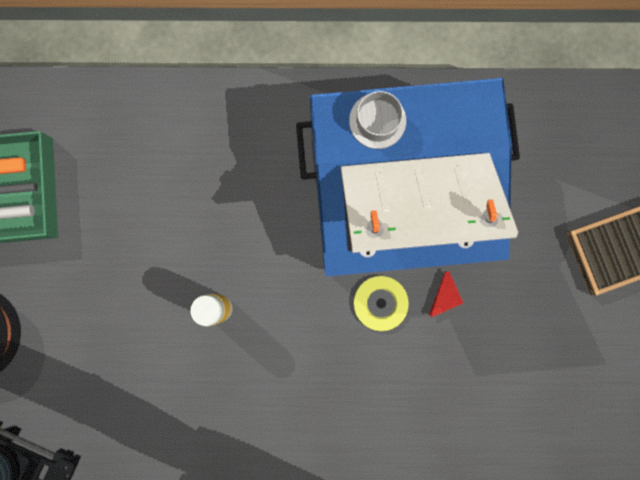

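```bash
cat > h.py <<'E'
from plant import manip,capture,get_calibration,regions_of,workorder
import cv2,numpy as np
def cloud(n,d):
    c=get_calibration(n);K=c["intrinsics"];T=c["cam_to_world"]
    v,u=np.mgrid[0:480,0:640]
    P=np.stack([(u-K[0,2])/K[0,0]*d,(v-K[1,2])/K[1,1]*d,d],-1)
    W=P@T[:3,:3].T+T[:3,3]; W[d<=0]=np.nan
    return W
def proj(n,p):
    c=get_calibration(n);K=c["intrinsics"];T=c["cam_to_world"]
    q=(np.atleast_2d(p)-T[:3,3])@T[:3,:3]; q=q@K.T
    return q[:,:2]/q[:,2:]
E
python3 - <<'E'
from h import *
for n in("scene","top"):
    z=np.load(f"pics/{n}0.npz");im,d=z["im"],z["d"];W=cloud(n,d)
    hsv=cv2.cvtColor(im,cv2.COLOR_BGR2HSV)
    blue=(hsv[...,0]>100)&(hsv[...,0]<120)&(hsv[...,1]>150)&(hsv[...,2]>60)&np.isfinite(W[...,2])
    print(n,blue.sum(),np.nanmin(d),np.isnan(W[...,2]).sum())
    P=W[blue]; P=P[(P[:,2]>.02)&(P[:,2]<.23)]
    r=cv2.minAreaRect(P[:,:2].astype(np.float32)*1000);print("rect all",r)
    t=P[P[:,2]>.205]; r=cv2.minAreaRect(t[:,:2].astype(np.float32)*1000);print("top",r,np.median(t[:,2]))
    # cover & wings
    for th in("cover","left_wing","right_wing","spray_can","flap_disc"):
        for g in regions_of(th,n)[:3]:
            Q=W[g["pixels"]];Q=Q[np.isfinite(Q[:,0])]
            print(th,round(g["confidence"],2),g["box"],np.median(Q,0).round(4))
    w=(hsv[...,1]<60)&(hsv[...,2]>140)
    Q=W[w]
    org=(hsv[...,0]<14)&(hsv[...,1]>170)&(hsv[...,2]>120)
    k,l,s,c=cv2.connectedComponentsWithStats(org.astype(np.uint8))
    for i in range(1,k):
        if s[i,4]>20:
            Q=W[l==i]; print("org",s[i],np.nanmedian(Q,0).round(4),np.nanmin(Q,0).round(3),np.nanmax(Q,0).round(3))
E
```

```text
scene 15649 0.0 1224
rect all ((728.0020751953125, -47.41691589355469), (332.8863830566406, 366.4866027832031), 6.003007888793945)
top ((817.1787719726562, -41.80143737792969), (158.98910522460938, 359.40045166015625), 4.895400047302246) 0.21478105927925156
cover 0.65 [334.3, 167.2, 517.6, 258.9] [ 0.6494 -0.061   0.2949]
cover 0.37 [325.5, 308.5, 380.9, 364.8] [ 0.4921 -0.0073  0.0125]
left_wing 0.8 [357.4, 186.0, 369.8, 205.1] [0.6212 0.0349 0.3336]
right_wing 0.56 [485.8, 209.8, 497.9, 235.0] [ 0.64   -0.1513  0.3329]
spray_can 0.73 [161.5, 249.3, 211.6, 300.9] [0.4724 0.3236 0.1352]
flap_disc 0.79 [325.1, 307.5, 380.2, 362.0] [ 0.4916 -0.0062  0.0125]
org [ 18 112  83  19 277] [0.7603 0.8454 0.0343] [0.747 0.751 0.021] [0.795 0.966 0.042]
org [362 186   9  18  95] [0.6213 0.0355 0.338 ] [0.614 0.03  0.329] [0.646 0.041 0.345]
org [489 211   9  19 116] [ 0.6404 -0.1518  0.3378] [ 0.632 -0.157  0.327] [ 0.666 -0.147  0.346]
org [398 325  37  40 782] [ 0.5033 -0.1443  0.0185] [ 0.467 -0.176  0.001] [ 0.559 -0.111  0.023]
top 16630 0.0 1119
rect all ((728.208740234375, -60.5394897460
[... 273 characters left out ...]
[366.7, 211.1, 380.4, 232.2] [0.6244 0.0359 0.3318]
right_wing 0.61 [482.1, 197.2, 498.5, 225.5] [ 0.6439 -0.1508  0.3327]
spray_can 0.66 [190.5, 296.3, 232.0, 324.5] [0.4784 0.3291 0.1538]
flap_disc 0.72 [358.0, 274.9, 408.5, 332.5] [ 0.4888 -0.0056  0.0128]
flap_disc 0.26 [369.8, 209.8, 381.5, 233.5] [0.6244 0.0365 0.3331]
org [  0 158  25  15 304] [0.7751 0.776  0.0394] [0.76  0.752 0.026] [0.791 0.805 0.046]
org [488 201   8  20 113] [ 0.6449 -0.1514  0.3382] [ 0.629 -0.157  0.326] [ 0.661 -0.147  0.346]
org [372 211   7  21  93] [0.6259 0.0356 0.3385] [0.611 0.03  0.327] [0.644 0.04  0.347]
org [431 272  31  44 683] [ 0.5023 -0.1441  0.0188] [ 0.464 -0.176  0.001] [ 0.555 -0.112  0.026]
```

```bash
cat >> h.py <<'E'
from scipy.optimize import least_squares
def Rz(a): c,s=np.cos(a),np.sin(a); return np.array([[c,-s,0],[s,c,0],[0,0,1]])
A25=np.radians(25)
def covpt(th,r,h,y):
    "extractor frame point: r from hinge, h out of hinge plane (outer face 0.014), y"
    a=A25-th
    return np.array([.0964-r*np.cos(a)-h*np.sin(a), y, .208-r*np.sin(a)+h*np.cos(a)])
def toW(p,e): return Rz(e[2])@np.asarray(p)+np.array([e[0],e[1],0])
E
cat > fit.py <<'E'
from h import *
def fit(names,tag,wings=True,th0=.6):
    S=[];C=[];WG=[];T=[]
    for n in names:
        z=np.load(f"pics/{n}{tag}.npz");im,d=z["im"],z["d"];W=cloud(n,d)
        hsv=cv2.cvtColor(im,cv2.COLOR_BGR2HSV)
        k=np.ones((5,5),np.uint8)
        blue=(hsv[...,0]>100)&(hsv[...,0]<120)&(hsv[...,1]>150)&(hsv[...,2]>60)
        be=cv2.erode(blue.astype(np.uint8),k)>0
        P=W[be];P=P[np.isfinite(P[:,0])]
        S.append(P[(P[:,2]>.13)&(P[:,2]<.204)])
        b=blue&(abs(W[...,2]-.2145)<.004)
        T.append(W[b])
        g=regions_of("cover",n)[0]["pixels"]&(hsv[...,1]<50)&(hsv[...,2]>120)
        g=cv2.erode(g.astype(np.uint8),k)>0
        P=W[g];C.append(P[np.isfinite(P[:,0])])
        for w,s in(("left_wing",1),("right_wing",-1)):
            r=regions_of(w,n)
            m=r[0]["pixels"]&(hsv[...,0]<14)&(hsv[...,1]>150)&(hsv[...,2]>100)
            WG.append((np.nanmedian(W[m],0),s))
        print(n,len(S[-1]),len(C[-1]),len(T[-1]))
    S=np.vstack(S)[::5];C=np.vstack(C)[::5];T=np.vstack(T)
    def loc(p,e):return (p-np.array([e[0],e[1],0]))@Rz(e[2])
    def res(q):
        e=q[:3];th=q[3]
        s=loc(S,e); r1=((s[:,2]-.125)-(s[:,0]+.08)*np.tan(A25))*np.cos(A25)
        c=loc(C,e); a=A25-th
        r2=(c[:,0]-.0964)*-np.sin(a)+(c[:,2]-.208)*np.cos(a)-.014
        r3=np.array([ (p-toW(covpt(th,.160,.047,s*.095),e)) for p,s in WG]).ravel()
        return np.r_[r1/len(S)**.5,r2/len(C)**.5,r3*.4]
    o=least_squares(res,[.65,-.057,.096,th0],loss="soft_l1",f_scale=.005)
    e=o.x[:3]
    r=res(o.x);print("rms",np.linalg.norm(r[:len(S)]),np.linalg.norm(r[len(S):len(S)+len(C)]),"wing res mm",(r[-len(WG)*3:]/.4*1000).round(1))
    t=loc(T,e);print("top extents x",np.percentile(t[:,0],[.5,99.5]),"y",np.percentile(t[:,1],[.5,99.5]))
    print("pose",o.x,np.degrees(o.x[2:]))
    return o.x
if __name__=="__main__":
    q=fit(("scene","top"),"0")
    np.save("q0.npy",q)
    for n in("scene","top"):
        im=np.load(f"pics/{n}0.npz")["im"].copy();e=q[:3];th=q[3]
        L=[toW(p,e) for p in([-.08,.18,.125],[-.08,-.18,.125],[.11,-.18,.214],[.24,-.18,.214],[.24,.18,.214],[.11,.18,.214],[-.08,.18,.125])]
        cv2.polylines(im,[proj(n,np.array(L)).astype(int)],False,(0,255,255),1)
        L=[toW(covpt(th,r,.014,y),e) for r,y in((0,.135),(.19,.135),(.19,-.135),(0,-.135))]
        cv2.polylines(im,[proj(n,np.array(L)).astype(int)],True,(255,0,255),1)
        cv2.imwrite(f"pics/{n}0fit.png",im)
E
python3 fit.py
```

```text
scene 3484 7121 6650
top 1581 11523 10444
rms 0.002837009157520523 0.003579579609959462 wing res mm [-6.7 -1.5  1.5 -5.4  0.9  0.6 -2.5 -1.4  1.2 -2.   0.4  1.3]
top extents x [0.10783278 0.24382721] y [-0.17846286  0.17590362]
pose [ 0.64769699 -0.05667706  0.0979329   1.02902012] [ 5.6111419  58.95850999]
```

Run:
```python
import cv2,numpy as np
a=cv2.imread("pics/scene0fit.png")[90:330,290:550];b=cv2.imread("pics/top0fit.png")[60:300,290:550]
cv2.imwrite("pics/fit2.png",cv2.resize(np.hstack([a,b]),(800,369)))
```

```text
(no output)
```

View pics/fit2.png

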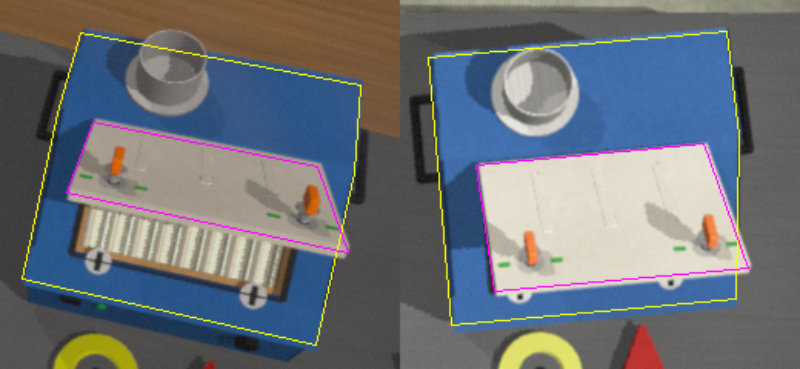

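>>> arm_command:
  plan:
    - {"gripper": 0, "x": 0, "y": 0, "z": -40, "yaw": 0}
    - {"gripper": 0, "x": 0, "y": 0, "z": -80, "yaw": 0}
    - {"gripper": 0, "x": 0, "y": 0, "z": -120, "yaw": 0}
    - {"gripper": 0, "x": 0, "y": 0, "z": -160, "yaw": 0}
    - {"gripper": 0, "x": 0, "y": 0, "z": -200, "yaw": 0}

```text
time: 1.32
tcp_pos: [0.2523, 0.5986, 0.441]
ee_rot: [180.0, 0.0, 157.1]
wrist_force: [0.7, 1.4, -0.4]
gripper_width: 0.643
```

```bash
cat >> h.py <<'E'
def tip(th,e,r=.165,gap=0):
    a=A25-th; p=toW(covpt(th,r,.014,0),e); p[2]+=.009*abs(np.tan(a))+gap; return p
def totool(d,yaw):
    y=np.radians(yaw);return np.array([np.cos(y)*d[0]+np.sin(y)*d[1], np.sin(y)*d[0]-np.cos(y)*d[1], -d[2]])*1000
E
python3 - <<'E'
from h import *
q=np.load("q0.npy");e=q[:3]
for th in(q[3],.8,.6,.4,.2,.1,0): print(round(th,2),tip(th,e).round(4))
print("wing tops",[toW(covpt(q[3],.16,.05,s*.095),e).round(3) for s in(1,-1)], "edge",toW(covpt(q[3],.19,.014,0),e))
o=manip.get_obs();print(o["tcp_pos"],o["ee_rot"],o["joint_positions"])
t=tip(q[3],e,gap=.03); d=t-o["tcp_pos"];print(t,totool(d,o["ee_rot"][2]))
E
```

```text
1.03 [ 0.6152 -0.0599  0.3178]
0.8 [ 0.5951 -0.0618  0.2832]
0.6 [ 0.5839 -0.0629  0.2502]
0.4 [ 0.579  -0.0634  0.2163]
0.2 [ 0.5807 -0.0633  0.1851]
0.1 [ 0.584  -0.0629  0.1699]
0 [ 0.5889 -0.0625  0.1552]
wing tops [array([0.63 , 0.037, 0.339]), array([ 0.649, -0.152,  0.339])] edge [ 0.59457899 -0.06189575  0.32574475]
[0.25231037 0.5985688  0.4409828 ] [1.79977215e+02 8.92130706e-04 1.57148748e+02] [-71.46509231  23.8060351    0.53976543  71.47014461  -0.21638432
  84.70212132  -3.8026076 ]
[ 0.61521569 -0.05986825  0.34784104] [-590.1205972  -465.82970253   93.14176325]
```

>>> arm_command:
  plan:
    - {"gripper": 0, "x": -29.5, "y": -23.3, "z": 0, "yaw": -0.1}
    - {"gripper": 0, "x": -59, "y": -46.6, "z": 0, "yaw": -0.2}
    - {"gripper": 0, "x": -88.5, "y": -69.9, "z": 0, "yaw": -0.3}
    - {"gripper": 0, "x": -118, "y": -93.2, "z": 0, "yaw": -0.4}
    - {"gripper": 0, "x": -147.5, "y": -116.5, "z": 0, "yaw": -0.497}

```text
time: 1.73
tcp_pos: [0.3437, 0.4326, 0.4389]
ee_rot: [180.0, 0.0, -174.1]
wrist_force: [0.7, 0.0, 0.0]
gripper_width: 0.269
```

>>> arm_command:
  plan:
    - {"gripper": 0, "x": -15, "y": -34.5, "z": 0, "yaw": 0}
    - {"gripper": 0, "x": -30, "y": -69, "z": 0, "yaw": 0}
    - {"gripper": 0, "x": -45, "y": -103.5, "z": 0, "yaw": 0}
    - {"gripper": 0, "x": -60, "y": -138, "z": 0, "yaw": 0}
    - {"gripper": 0, "x": -74, "y": -173, "z": 0, "yaw": 0}

```text
time: 2.15
tcp_pos: [0.4343, 0.2676, 0.439]
ee_rot: [180.0, 0.0, -174.4]
wrist_force: [0.7, -0.4, -0.5]
gripper_width: 0.004
```

>>> arm_command:
  plan:
    - {"gripper": 0, "x": -15, "y": -34.5, "z": 0, "yaw": 0}
    - {"gripper": 0, "x": -30, "y": -69, "z": 0, "yaw": 0}
    - {"gripper": 0, "x": -45, "y": -103.5, "z": 0, "yaw": 0}
    - {"gripper": 0, "x": -60, "y": -138, "z": 0, "yaw": 0}
    - {"gripper": 0, "x": -74, "y": -173, "z": 0, "yaw": 0}

```text
time: 2.57
tcp_pos: [0.5249, 0.1028, 0.439]
ee_rot: [180.0, 0.0, -174.4]
wrist_force: [0.1, 0.5, 0.7]
gripper_width: 0.004
```

Run:
```python
from h import *
q=np.load("q0.npy");e=q[:3]
o=manip.get_obs();print(o["time"],o["tcp_pos"],o["ee_rot"],o["joint_positions"])
t=tip(q[3],e,gap=.02); d=t-o["tcp_pos"];print(t,totool(d,o["ee_rot"][2]))
```

```text
2.5667 [0.52489622 0.10284974 0.43903741] [ 1.79984828e+02  4.14219392e-02 -1.74359434e+02] [-28.63661629  10.48245771  15.21174973  90.00375383  -2.78917551
  79.84194922  82.46353852]
[ 0.61521569 -0.05986825  0.33784104] [ -73.88900288 -170.80739765  101.19636676]
```

>>> arm_command:
  plan:
    - {"gripper": 0, "x": -15, "y": -34.5, "z": 0, "yaw": 0}
    - {"gripper": 0, "x": -30, "y": -69, "z": 0, "yaw": 0}
    - {"gripper": 0, "x": -45, "y": -103.5, "z": 0, "yaw": 0}
    - {"gripper": 0, "x": -60, "y": -138, "z": 10, "yaw": 0}
    - {"gripper": 0, "x": -74, "y": -171, "z": 30, "yaw": 0}

```text
time: 2.98
tcp_pos: [0.6166, -0.0605, 0.4108]
ee_rot: [-180.0, 0.3, -174.4]
wrist_force: [1.0, 0.6, 0.1]
gripper_width: 0.003
```

>>> arm_command:
  plan:
    - {"gripper": 0, "x": 0, "y": 0, "z": 30, "yaw": 0}
    - {"gripper": 0, "x": 0, "y": 0, "z": 55, "yaw": 0}
    - {"gripper": 0, "x": 0, "y": 0, "z": 70, "yaw": 0}
    - {"gripper": 0, "x": 0, "y": 0, "z": 72, "yaw": 0}

```text
time: 3.32
tcp_pos: [0.613, -0.0582, 0.3332]
ee_rot: [180.0, -0.3, -174.4]
wrist_force: [-1.4, 0.5, -0.3]
gripper_width: 0.005
```

Run:
```python
from h import *
q=np.load("q0.npy");e=q[:3]
o=manip.get_obs();print(o["time"],o["tcp_pos"],o["ee_rot"])
p=o["tcp_pos"]
for th in(1.03,.95,.9,.85,.8,.75,.7,.65,.6,.55,.5,.45,.4,.35,.3,.25,.2,.15,.1,.075,.05,.025,0,-.02):
    t=tip(th,e); print(th,totool(t-p,o["ee_rot"][2]).round(1))
im,d=capture("scene");cv2.imwrite("pics/s1.png",im)
```

```text
3.3167 [ 0.61301419 -0.05817924  0.33323334] [ 179.95765127   -0.33111586 -174.38158962]
1.03 [-2.1 -1.9 15.3]
0.95 [ 5.8 -1.9 26.9]
0.9 [10.3 -1.9 34.4]
0.85 [14.4 -1.9 42.1]
0.8 [18.2 -1.9 50. ]
0.75 [21.6 -1.9 58.1]
0.7 [24.6 -1.9 66.3]
0.65 [27.2 -1.9 74.6]
0.6 [29.5 -1.9 83. ]
0.55 [31.3 -1.9 91.6]
0.5 [ 32.7  -1.9 100.2]
0.45 [ 33.7  -1.9 108.9]
0.4 [ 34.3  -1.9 116.9]
0.35 [ 34.5  -1.9 124.7]
0.3 [ 34.3  -1.9 132.6]
0.25 [ 33.7  -1.9 140.3]
0.2 [ 32.6  -1.9 148.1]
0.15 [ 31.2  -1.9 155.8]
0.1 [ 29.3  -1.9 163.3]
0.075 [ 28.2  -1.9 167.1]
0.05 [ 27.1  -1.9 170.8]
0.025 [ 25.8  -1.9 174.4]
0 [ 24.4  -1.9 178.1]
-0.02 [ 23.2  -1.9 181. ]
```

View pics/s1.png

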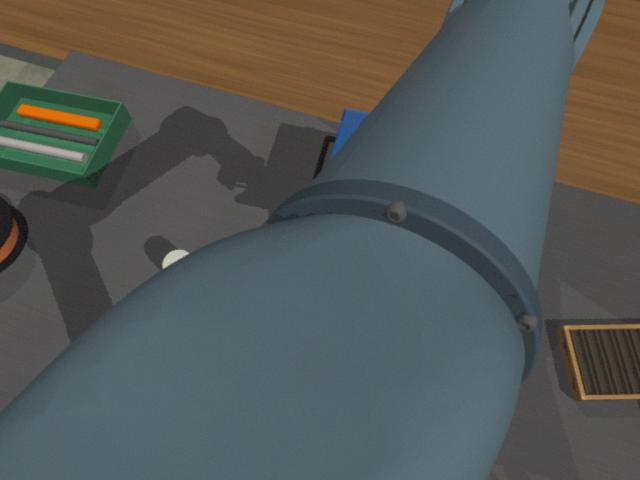

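>>> arm_command:
  plan:
    - {"gripper": 0, "x": 0, "y": 0, "z": 10, "yaw": 0}
    - {"gripper": 0, "x": 2, "y": 0, "z": 18, "yaw": 0}
    - {"gripper": 0, "x": 6, "y": 0, "z": 25, "yaw": 0}
    - {"gripper": 0, "x": 10, "y": 0, "z": 32, "yaw": 0}
    - {"gripper": 0, "x": 14, "y": 0, "z": 39, "yaw": 0}

```text
time: 3.78
tcp_pos: [0.6006, -0.0598, 0.2978]
ee_rot: [180.0, 0.1, -174.4]
wrist_force: [-0.0, -0.1, 2.4]
gripper_width: 0.001
```

```bash
cat > rel.py <<'E'
from h import *
q=np.load("q0.npy");e=q[:3]
o=manip.get_obs();p=o["tcp_pos"];print(o["time"],p,o["wrist_force"])
for th in(.9,.85,.8,.75,.7,.65,.6,.55,.5,.45,.4,.35,.3,.25,.2,.15,.1,.075,.05,.025,0,-.02):
    t=tip(th,e); s=totool(t-p,-174.4).round(1)
    if -5<s[2]<70: print(th,s)
E
python3 rel.py
```

```text
3.7833 [ 0.60061417 -0.05975649  0.29783248] [-0.0366526  -0.14929615  2.42852177]
0.9 [-2.2 -1.5 -1. ]
0.85 [ 1.9 -1.5  6.7]
0.8 [ 5.7 -1.5 14.6]
0.75 [ 9.1 -1.5 22.7]
0.7 [12.1 -1.5 30.9]
0.65 [14.7 -1.5 39.2]
0.6 [17.  -1.5 47.6]
0.55 [18.8 -1.5 56.2]
0.5 [20.2 -1.5 64.8]
```

>>> arm_command:
  plan:
    - {"gripper": 0, "x": 3, "y": 0, "z": 8, "yaw": 0}
    - {"gripper": 0, "x": 7, "y": 0, "z": 16, "yaw": 0}
    - {"gripper": 0, "x": 10, "y": 0, "z": 24, "yaw": 0}
    - {"gripper": 0, "x": 13, "y": 0, "z": 32, "yaw": 0}
    - {"gripper": 0, "x": 15, "y": 0, "z": 40, "yaw": 0}

```text
time: 4.2
tcp_pos: [0.5851, -0.0614, 0.2568]
ee_rot: [180.0, -0.0, -174.4]
wrist_force: [-1.6, -0.6, 2.8]
gripper_width: 0.005
```

>>> arm_command:
  plan:
    - {"gripper": 0, "x": 2, "y": 0, "z": 8, "yaw": 0}
    - {"gripper": 0, "x": 4, "y": 0, "z": 16, "yaw": 0}
    - {"gripper": 0, "x": 5, "y": 0, "z": 24, "yaw": 0}
    - {"gripper": 0, "x": 5.5, "y": 0, "z": 32, "yaw": 0}
    - {"gripper": 0, "x": 6, "y": 0, "z": 38, "yaw": 0}

```text
time: 4.62
tcp_pos: [0.5794, -0.0619, 0.2185]
ee_rot: [-180.0, -0.1, -174.4]
wrist_force: [-2.0, -0.1, 2.4]
gripper_width: 0.006
```

```bash
python3 rel.py
```

```text
4.6167 [ 0.57940962 -0.06190437  0.21851923] [-2.02988176 -0.05923154  2.39731529]
0.4 [ 0.5 -1.5  2.2]
0.35 [ 0.7 -1.5 10. ]
0.3 [ 0.5 -1.5 17.8]
0.25 [-0.1 -1.5 25.6]
0.2 [-1.2 -1.5 33.4]
0.15 [-2.6 -1.5 41. ]
0.1 [-4.5 -1.5 48.6]
0.075 [-5.6 -1.5 52.4]
0.05 [-6.8 -1.5 56.1]
0.025 [-8.  -1.5 59.7]
0 [-9.4 -1.5 63.4]
-0.02 [-10.6  -1.5  66.2]
```

>>> arm_command:
  plan:
    - {"gripper": 0, "x": 0, "y": 0, "z": 6, "yaw": 0}
    - {"gripper": 0, "x": 0, "y": 0, "z": 12, "yaw": 0}
    - {"gripper": 0, "x": 0, "y": 0, "z": 18, "yaw": 0}
    - {"gripper": 0, "x": 0, "y": 0, "z": 24, "yaw": 0}
    - {"gripper": 0, "x": -0.5, "y": 0, "z": 29, "yaw": 0}

```text
time: 5.03
tcp_pos: [0.5807, -0.0617, 0.1902]
ee_rot: [-180.0, 0.0, -174.4]
wrist_force: [-1.8, -0.1, 1.7]
gripper_width: 0.003
```

>>> arm_command:
  plan:
    - {"gripper": 0, "x": -1, "y": 0, "z": 5, "yaw": 0}
    - {"gripper": 0, "x": -2, "y": 0, "z": 9, "yaw": 0}
    - {"gripper": 0, "x": -3, "y": 0, "z": 13, "yaw": 0}
    - {"gripper": 0, "x": -4, "y": 0, "z": 16, "yaw": 0}
    - {"gripper": 0, "x": -5, "y": 0, "z": 19, "yaw": 0}

```text
time: 5.45
tcp_pos: [0.5853, -0.0612, 0.1713]
ee_rot: [180.0, -0.0, -174.4]
wrist_force: [-2.3, -0.4, 1.3]
gripper_width: 0.003
```

```bash
python3 rel.py
```

```text
5.45 [ 0.58532265 -0.06122546  0.17132905] [-2.34998951 -0.35616646  1.34917792]
0.1 [ 1.5 -1.6  1.4]
0.075 [ 0.4 -1.6  5.2]
0.05 [-0.8 -1.6  8.9]
0.025 [-2.1 -1.6 12.5]
0 [-3.5 -1.6 16.2]
-0.02 [-4.6 -1.6 19.1]
```

>>> arm_command:
  plan:
    - {"gripper": 0, "x": 0, "y": 0, "z": 2.5, "yaw": 0}
    - {"gripper": 0, "x": -0.5, "y": 0, "z": 5, "yaw": 0}
    - {"gripper": 0, "x": -1, "y": 0, "z": 7.5, "yaw": 0}
    - {"gripper": 0, "x": -1.5, "y": 0, "z": 9.5, "yaw": 0}
    - {"gripper": 0, "x": -2, "y": 0, "z": 11.5, "yaw": 0}

```text
time: 5.87
tcp_pos: [0.5881, -0.061, 0.1604]
ee_rot: [-180.0, 0.1, -174.4]
wrist_force: [-0.9, 0.0, 3.1]
gripper_width: 0.005
```

>>> arm_command:
  plan:
    - {"gripper": 0, "x": 0, "y": 0, "z": 1, "yaw": 0}
    - {"gripper": 0, "x": -0.5, "y": 0, "z": 2, "yaw": 0}
    - {"gripper": 0, "x": -1, "y": 0, "z": 3, "yaw": 0}
    - {"gripper": 0, "x": -1.2, "y": 0, "z": 3.5, "yaw": 0}
    - {"gripper": 0, "x": -1.5, "y": 0, "z": 4, "yaw": 0}

```text
time: 6.28
tcp_pos: [0.5889, -0.0609, 0.1562]
ee_rot: [180.0, 0.0, -174.4]
wrist_force: [-1.3, 1.0, 2.1]
gripper_width: 0.006
```

>>> arm_command:
  plan:
    - {"gripper": 0, "x": 0, "y": 0, "z": 0.5, "yaw": 0}
    - {"gripper": 0, "x": -0.2, "y": 0, "z": 1, "yaw": 0}
    - {"gripper": 0, "x": -0.5, "y": 0, "z": 1.5, "yaw": 0}

```text
time: 6.53
tcp_pos: [0.5894, -0.0609, 0.1547]
ee_rot: [180.0, 0.0, -174.4]
wrist_force: [0.4, -0.5, 2.8]
gripper_width: 0.006
```

```bash
python3 rel.py
```

```text
6.5333 [ 0.58935603 -0.0608546   0.15472221] [ 0.41508993 -0.48278057  2.81591573]
0.025 [ 2.  -1.5 -4.1]
0 [ 0.6 -1.5 -0.4]
-0.02 [-0.6 -1.5  2.4]
```

Not yet shut, so I continue gently.

>>> arm_command:
  plan:
    - {"gripper": 0, "x": -0.2, "y": 0, "z": 0.5, "yaw": 0}
    - {"gripper": 0, "x": -0.4, "y": 0, "z": 1, "yaw": 0}
    - {"gripper": 0, "x": -0.6, "y": 0, "z": 1.5, "yaw": 0}
    - {"gripper": 0, "x": -0.8, "y": 0, "z": 2, "yaw": 0}

```text
time: 6.87
tcp_pos: [0.5901, -0.0608, 0.1529]
ee_rot: [180.0, -0.0, -174.4]
wrist_force: [-2.8, 1.1, 7.3]
gripper_width: -0.001
```

>>> arm_command:
  plan:
    - {"gripper": 0, "x": -0.2, "y": 0, "z": 0.5, "yaw": 0}
    - {"gripper": 0, "x": -0.4, "y": 0, "z": 1, "yaw": 0}
    - {"gripper": 0, "x": -0.6, "y": 0, "z": 1.5, "yaw": 0}
    - {"gripper": 0, "x": -0.8, "y": 0, "z": 2, "yaw": 0}

```text
time: 7.2
tcp_pos: [0.5904, -0.0608, 0.1524]
ee_rot: [179.9, -0.1, -174.4]
wrist_force: [-9.7, 1.0, 22.4]
gripper_width: 0.007
```

>>> arm_command:
  plan:
    - {"gripper": 0, "x": 0, "y": 0, "z": -5, "yaw": 0}
    - {"gripper": 0, "x": 0, "y": 0, "z": -35, "yaw": 0}
    - {"gripper": 0, "x": 0, "y": 0, "z": -75, "yaw": 0}
    - {"gripper": 40, "x": 5, "y": 30, "z": -95, "yaw": 0}
    - {"gripper": 40, "x": 15, "y": 68, "z": -105, "yaw": 0}

```text
time: 7.62
tcp_pos: [0.5714, 0.0024, 0.259]
ee_rot: [-179.9, 0.3, -174.7]
wrist_force: [0.2, 1.4, -0.7]
gripper_width: 0.133
```

>>> arm_command:
  plan:
    - {"gripper": 40, "x": 12, "y": 38, "z": 0, "yaw": 0}
    - {"gripper": 40, "x": 24, "y": 77, "z": 0, "yaw": 0}
    - {"gripper": 40, "x": 36, "y": 115, "z": 0, "yaw": 0}
    - {"gripper": 40, "x": 48, "y": 153, "z": 0, "yaw": 0}
    - {"gripper": 40, "x": 60, "y": 192, "z": 0, "yaw": 0}

```text
time: 8.03
tcp_pos: [0.4895, 0.1918, 0.2555]
ee_rot: [-180.0, -0.0, -174.4]
wrist_force: [0.7, -0.1, 0.1]
gripper_width: 0.454
```

Run:
```python
from h import *
print(manip.get_obs()["time"],manip.get_obs()["tcp_pos"])
for n in ("scene","top"):
    im,d=capture(n); cv2.imwrite(f"pics/{n}1.png",im); np.savez(f"pics/{n}1.npz",im=im,d=d)
a=cv2.imread("pics/scene1.png")[90:390,250:570];b=cv2.imread("pics/top1.png")[60:360,250:570]
cv2.imwrite("pics/two1.png",cv2.resize(np.hstack([a,b]),(800,375)))
from fit import fit
q=fit(("scene","top"),"1",th0=0.);np.save("q1.npy",q)
```

```text
8.0333 [0.48946761 0.19184749 0.25550995]
scene 2973 12738 6614
top 2243 12031 10682
rms 0.0025198189586973303 0.0021245701889119873 wing res mm [ 2.3 -0.4 -0.1  2.4  2.1 -3.4  1.3 -1.1  2.6  0.5 -0.  -0.3]
top extents x [0.09567194 0.23499104] y [-0.17942521  0.17500277]
pose [ 0.65654692 -0.05471051  0.09626011  0.00463142] [5.515298   0.26536076]
```

View pics/two1.png

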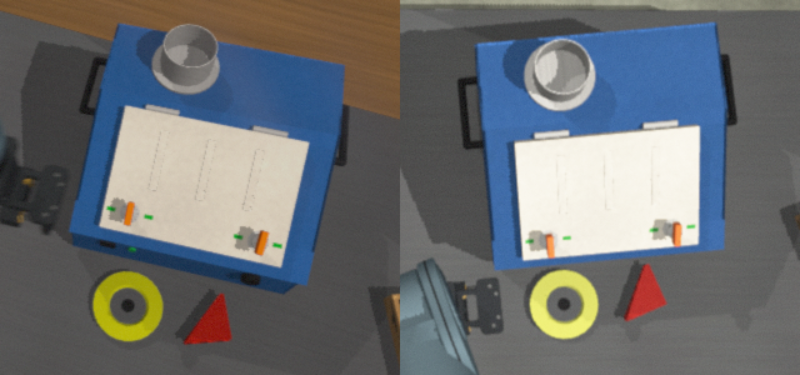

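Run:
```python
from h import *
e=np.array([.653,-.0555,np.radians(5.55)])
for s in(1,-1): print("model centre",s,toW(covpt(0,.16,.039,s*.095),e).round(4),"top",toW(covpt(0,.16,.0475,s*.095),e).round(4))
for n in("scene","top"):
    z=np.load(f"pics/{n}1.npz");im,d=z["im"],z["d"];W=cloud(n,d)
    hsv=cv2.cvtColor(im,cv2.COLOR_BGR2HSV)
    org=(hsv[...,0]<14)&(hsv[...,1]>150)&(hsv[...,2]>100)
    k,l,s,c=cv2.connectedComponentsWithStats(org.astype(np.uint8))
    for i in range(1,k):
        if 30<s[i,4]<400:
            m=l==i;Q=W[m];Q=Q[np.isfinite(Q[:,0])]
            if Q[:,0].mean()>.7 or Q[:,2].mean()<.1: continue
            L=(Q-[e[0],e[1],0])@Rz(e[2])
            # top face pts: distance out of cover
            h=(L[:,0]-.0964)*-np.sin(A25)+(L[:,2]-.208)*np.cos(A25)
            r=-(L[:,0]-.0964)*np.cos(A25)-(L[:,2]-.208)*np.sin(A25)
            print(n,s[i],"r %.4f..%.4f"%tuple(np.percentile(r,[3,97])),"y",np.percentile(L[:,1],[3,50,97]).round(4),"h",np.percentile(h,[3,50,97]).round(4))
            t=h>np.percentile(h,60); pf=np.polyfit(r[t],L[t,1],1);print("   world med",np.median(Q,0).round(4),"slope dy/dr",pf[0].round(3),"ymid@160",np.polyval(pf,.16).round(4))
```

```text
model centre 1 [0.579  0.0328 0.1757] top [0.5755 0.0324 0.1834]
model centre -1 [ 0.5974 -0.1563  0.1757] top [ 0.5938 -0.1567  0.1834]
scene [454 275   8  18  32] r 0.1410..0.1711 y [-0.0943 -0.0925 -0.0911] h [0.0347 0.0426 0.0476]
   world med [ 0.6013 -0.1534  0.1802] slope dy/dr 0.087 ymid@160 -0.0921
top [469 239   6  18  68] r 0.1429..0.1731 y [-0.1004 -0.0946 -0.0923] h [0.0409 0.0473 0.051 ]
   world med [ 0.5967 -0.1559  0.1833] slope dy/dr -0.001 ymid@160 -0.0952
top [367 248   6  18  45] r 0.1422..0.1725 y [0.0904 0.0947 0.0971] h [0.0434 0.0478 0.0511]
   world med [0.5822 0.0323 0.1866] slope dy/dr 0.022 ymid@160 0.0945
```

>>> arm_command:
  plan:
    - {"gripper": 40, "x": -15, "y": -35, "z": 0, "yaw": 0}
    - {"gripper": 40, "x": -31, "y": -70, "z": 0, "yaw": 0}
    - {"gripper": 40, "x": -47, "y": -105, "z": 0, "yaw": 0}
    - {"gripper": 40, "x": -62, "y": -139, "z": 0, "yaw": 0}
    - {"gripper": 40, "x": -75.7, "y": -167.4, "z": 10, "yaw": 0}

```text
time: 8.85
tcp_pos: [0.5847, 0.0269, 0.2474]
ee_rot: [-179.9, 0.2, -174.6]
wrist_force: [0.6, -0.2, 0.4]
gripper_width: 0.454
```

>>> arm_command:
  plan:
    - {"gripper": 40, "x": 0, "y": 0, "z": 15, "yaw": 0}
    - {"gripper": 36, "x": 0, "y": 0, "z": 20, "yaw": 0}
    - {"gripper": 36, "x": 0, "y": 0, "z": 20, "yaw": 0}
    - {"gripper": 36, "x": 0, "y": 0, "z": 20, "yaw": 0}

```text
time: 9.18
tcp_pos: [0.5821, 0.0322, 0.2257]
ee_rot: [180.0, -0.1, -174.3]
wrist_force: [0.0, -0.2, 0.9]
gripper_width: 0.408
```

Run:
```python
from h import *
o=manip.get_obs();p=o["tcp_pos"];print(o["time"],p,o["ee_rot"],o["gripper_width"],o["joint_positions"])
print(totool(np.array([.581,.0325,.176])-p,o["ee_rot"][2]))
im,d=capture("top");b=im[160:320,280:480];im,d=capture("scene")
cv2.imwrite("pics/g1.png",np.hstack([cv2.resize(b,(400,320)),cv2.resize(im[180:340,300:500],(400,320))]))
```

```text
9.1833 [0.58212491 0.03219241 0.22567208] [ 1.79969487e+02 -5.04621979e-02 -1.74328316e+02] 0.40775602400077265 [-20.90525432  25.65917628  17.75916198 100.17392003  -9.24245931
  55.64307882  96.12331779]
[ 1.08900805  0.41725742 49.67207899]
```

View pics/g1.png

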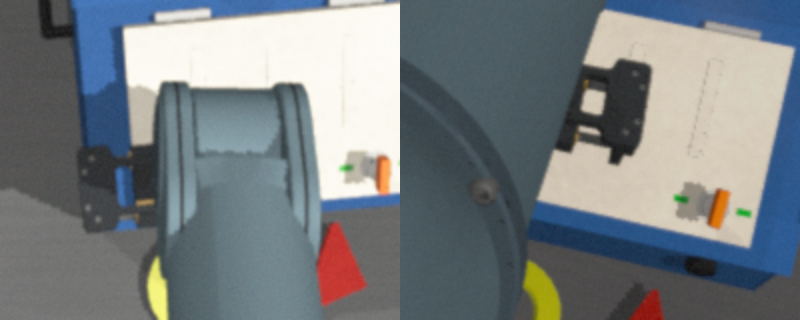

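>>> arm_command:
  plan:
    - {"gripper": 36, "x": 0, "y": 0.4, "z": 15, "yaw": 0}
    - {"gripper": 36, "x": 1, "y": 0.4, "z": 30, "yaw": 0}
    - {"gripper": 36, "x": 1, "y": 0.4, "z": 42, "yaw": 0}
    - {"gripper": 36, "x": 1, "y": 0.4, "z": 48, "yaw": 0}
    - {"gripper": 36, "x": 1, "y": 0.4, "z": 49.5, "yaw": 0}
  force: 30

```text
time: 9.7
tcp_pos: [0.5809, 0.0323, 0.1754]
ee_rot: [180.0, -0.1, -174.3]
wrist_force: [-0.0, -0.0, 0.6]
gripper_width: 0.409
```

>>> arm_command:
  plan:
    - {"gripper": 0, "x": 0, "y": 0, "z": 0, "yaw": 0}
    - {"gripper": 0, "x": 0, "y": 0, "z": 0, "yaw": 0}
    - {"gripper": 0, "x": 0, "y": 0, "z": 0, "yaw": 0}
    - {"gripper": 0, "x": 0, "y": 0, "z": 0, "yaw": 0}
    - {"gripper": 0, "x": 0, "y": 0, "z": 0, "yaw": 0}

```text
time: 10.12
tcp_pos: [0.5819, 0.0319, 0.1768]
ee_rot: [180.0, 0.1, -174.4]
wrist_force: [0.1, 0.1, 2.1]
gripper_width: 0.107
```

```bash
cat > st.py <<'E'
from h import *
o=manip.get_obs();print(o["time"],o["tcp_pos"].round(4),o["ee_rot"].round(2),"w mm",o["gripper_width"]*88.1,"F",o["wrist_force"].round(2),"T",o["torque"].round(2),"q7",o["joint_positions"][[4,6]])
E
python3 st.py
```

```text
10.1167 [0.5819 0.0319 0.1768] [ 1.7999e+02  6.0000e-02 -1.7437e+02] w mm 9.411982461760424 F [0.11 0.11 2.11] T [0.06 0.07 0.03] q7 [-10.61856169  97.20725555]
```

>>> arm_command:
  plan:
    - {"gripper": 0, "x": -0.8, "y": 0, "z": 1.8, "yaw": 0}
    - {"gripper": 0, "x": -1.7, "y": 0, "z": 3.6, "yaw": 0}
    - {"gripper": 0, "x": -2.5, "y": 0, "z": 5.4, "yaw": 0}
    - {"gripper": 0, "x": -3.0, "y": 0, "z": 6.3, "yaw": 0}
    - {"gripper": 0, "x": -3.4, "y": 0, "z": 7.2, "yaw": 0}
  force: 35

```text
time: 10.53
tcp_pos: [0.5854, 0.0321, 0.1695]
ee_rot: [180.0, 0.0, -174.4]
wrist_force: [-2.7, 0.4, 7.0]
gripper_width: 0.103
```

>>> arm_command:
  plan:
    - {"gripper": 0, "x": -0.4, "y": 0, "z": 0.9, "yaw": 0}
    - {"gripper": 0, "x": -0.8, "y": 0, "z": 1.8, "yaw": 0}
    - {"gripper": 0, "x": -1.3, "y": 0, "z": 2.7, "yaw": 0}
    - {"gripper": 0, "x": -1.5, "y": 0, "z": 3.2, "yaw": 0}

```text
time: 10.87
tcp_pos: [0.5868, 0.0323, 0.1664]
ee_rot: [180.0, 0.0, -174.4]
wrist_force: [-3.1, -1.1, 7.8]
gripper_width: 0.109
```

```bash
python3 st.py
```

```text
10.8667 [0.5868 0.0323 0.1664] [ 1.7999e+02  3.0000e-02 -1.7437e+02] w mm 9.561324315792554 F [-3.08 -1.08  7.81] T [0.05 0.55 0.02] q7 [-11.0090431   97.48512752]
```

>>> arm_command:
  plan:
    - {"gripper": 0, "x": -0.2, "y": 0, "z": 0.5, "yaw": 0}
    - {"gripper": 0, "x": -0.4, "y": 0, "z": 0.9, "yaw": 0}
    - {"gripper": 0, "x": -0.6, "y": 0, "z": 1.3, "yaw": 0}
    - {"gripper": 0, "x": -0.6, "y": 0, "z": 1.3, "yaw": 0}

```text
time: 11.2
tcp_pos: [0.5873, 0.0324, 0.1654]
ee_rot: [180.0, 0.0, -174.4]
wrist_force: [-4.0, -0.2, 9.9]
gripper_width: 0.107
```

```bash
python3 st.py
```

```text
11.2 [0.5873 0.0324 0.1654] [ 1.7998e+02  3.0000e-02 -1.7438e+02] w mm 9.399857454549531 F [-4.03 -0.17  9.93] T [0.04 0.75 0.01] q7 [-11.05403587  97.51805316]
```

>>> arm_command:
  plan:
    - {"gripper": 0, "x": 0, "y": 0, "z": 0.2, "yaw": 0.1}
    - {"gripper": 0, "x": 0, "y": 0, "z": 0.2, "yaw": 0.2}
    - {"gripper": 0, "x": 0, "y": 0, "z": 0.2, "yaw": 0.3}
    - {"gripper": 0, "x": 0, "y": 0, "z": 0.2, "yaw": 0.4}
    - {"gripper": 0, "x": 0, "y": 0, "z": 0.2, "yaw": 0.5}

```text
time: 11.62
tcp_pos: [0.5872, 0.0309, 0.165]
ee_rot: [-179.9, 0.0, 156.7]
wrist_force: [-2.8, -3.4, 8.2]
gripper_width: 0.113
```

```bash
python3 st.py
```

```text
11.6167 [0.5872 0.0309 0.165 ] [-1.7994e+02  5.0000e-02  1.5666e+02] w mm 9.928847987096145 F [-2.79 -3.44  8.19] T [-0.34  0.68  0.22] q7 [-16.02201212  72.95468886]
```

>>> arm_command:
  plan:
    - {"gripper": 0, "x": 0, "y": 0, "z": 0, "yaw": 0.1}
    - {"gripper": 0, "x": 0, "y": 0, "z": 0, "yaw": 0.2}
    - {"gripper": 0, "x": 0, "y": 0, "z": 0, "yaw": 0.3}
    - {"gripper": 0, "x": 0, "y": 0, "z": 0, "yaw": 0.4}
    - {"gripper": 0, "x": 0, "y": 0, "z": 0, "yaw": 0.5}

```text
time: 12.03
tcp_pos: [0.5861, 0.0296, 0.1646]
ee_rot: [-179.8, 0.1, 128.0]
wrist_force: [-5.5, -6.6, 7.1]
gripper_width: 0.125
```

```bash
python3 st.py
```

```text
12.0333 [0.5861 0.0296 0.1646] [-1.7982e+02  6.0000e-02  1.2796e+02] w mm 11.041876524710013 F [-5.51 -6.62  7.05] T [-1.18  1.06  0.23] q7 [-21.1923915   48.83103388]
```

>>> arm_command:
  plan:
    - {"gripper": 0, "x": 0, "y": 0, "z": 0, "yaw": 0.12}
    - {"gripper": 0, "x": 0, "y": 0, "z": 0, "yaw": 0.24}
    - {"gripper": 0, "x": 0, "y": 0, "z": 0, "yaw": 0.36}
    - {"gripper": 0, "x": 0, "y": 0, "z": 0, "yaw": 0.48}
    - {"gripper": 0, "x": 0, "y": 0, "z": 0, "yaw": 0.58}

```text
time: 12.45
tcp_pos: [0.5845, 0.0293, 0.1639]
ee_rot: [-179.7, 0.1, 94.6]
wrist_force: [-9.2, -6.2, 7.5]
gripper_width: 0.13
```

```bash
python3 st.py
```

```text
12.45 [0.5845 0.0293 0.1639] [-1.7969e+02  1.5000e-01  9.4640e+01] w mm 11.450233271539254 F [-9.23 -6.25  7.49] T [-1.09  1.82  0.15] q7 [-27.59023452  21.06091494]
```

>>> arm_command:
  plan:
    - {"gripper": 0, "x": 0, "y": -0.4, "z": -1, "yaw": 0}
    - {"gripper": 0, "x": 0, "y": -0.8, "z": -2, "yaw": 0}
    - {"gripper": 0, "x": 0, "y": -1.3, "z": -3, "yaw": 0}
    - {"gripper": 0, "x": 0, "y": -1.7, "z": -4, "yaw": 0}
    - {"gripper": 0, "x": 0, "y": -1.7, "z": -4, "yaw": 0}

```text
time: 12.87
tcp_pos: [0.5827, 0.0292, 0.1677]
ee_rot: [-179.7, 0.1, 95.0]
wrist_force: [-7.5, -5.8, 3.9]
gripper_width: 0.131
```

```bash
python3 st.py
```

```text
12.8667 [0.5827 0.0292 0.1677] [-1.7969e+02  1.5000e-01  9.4980e+01] w mm 11.509214370450792 F [-7.47 -5.78  3.91] T [-1.16  1.5   0.09] q7 [-27.23115611  21.1630063 ]
```

>>> arm_command:
  plan:
    - {"gripper": 20, "x": 0, "y": 0, "z": 0, "yaw": 0}
    - {"gripper": 20, "x": 0, "y": 0, "z": 0, "yaw": 0}
    - {"gripper": 20, "x": 0, "y": 0, "z": -1, "yaw": 0}
    - {"gripper": 20, "x": 0, "y": 0, "z": -3, "yaw": 0}
    - {"gripper": 24, "x": 0, "y": -1, "z": -8, "yaw": 0}

```text
time: 13.28
tcp_pos: [0.5842, 0.0326, 0.176]
ee_rot: [-180.0, -0.0, 95.1]
wrist_force: [-0.6, -0.2, -0.3]
gripper_width: 0.264
```

>>> arm_command:
  plan:
    - {"gripper": 24, "x": 0, "y": -2, "z": -10, "yaw": 0}
    - {"gripper": 24, "x": 0, "y": -3, "z": -25, "yaw": 0}
    - {"gripper": 24, "x": 0, "y": -3, "z": -50, "yaw": 0}
    - {"gripper": 30, "x": 0, "y": -3, "z": -75, "yaw": 0}

```text
time: 13.62
tcp_pos: [0.5812, 0.0319, 0.2529]
ee_rot: [180.0, 0.0, 95.1]
wrist_force: [1.1, 0.2, -0.3]
gripper_width: 0.325
```

```bash
python3 st.py
python3 - <<'E'
from h import *
im,d=capture("top");b=im[160:320,280:480];im,d=capture("scene")
cv2.imwrite("pics/g2.png",np.hstack([cv2.resize(b,(400,320)),cv2.resize(im[180:340,300:500],(400,320))]))
E
```

```text
13.6167 [0.5812 0.0319 0.2529] [1.7998e+02 1.0000e-02 9.5100e+01] w mm 28.589086824392254 F [ 1.07  0.24 -0.26] T [-0.02  0.02  0.01] q7 [-22.21479431  17.26293259]
```

View pics/g2.png

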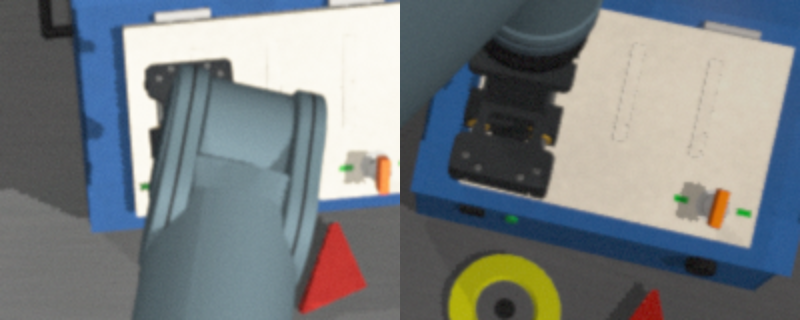

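>>> arm_command:
  plan:
    - {"gripper": 36, "x": -38, "y": 0, "z": 0, "yaw": -0.12}
    - {"gripper": 36, "x": -76, "y": 0, "z": 0, "yaw": -0.24}
    - {"gripper": 36, "x": -114, "y": 0, "z": 0, "yaw": -0.36}
    - {"gripper": 36, "x": -152, "y": 1, "z": 0, "yaw": -0.48}
    - {"gripper": 36, "x": -189, "y": 1, "z": 0, "yaw": -0.6}

```text
time: 14.13
tcp_pos: [0.5993, -0.158, 0.2518]
ee_rot: [180.0, 0.0, 129.8]
wrist_force: [0.8, 0.8, -0.4]
gripper_width: 0.412
```

>>> arm_command:
  plan:
    - {"gripper": 36, "x": 0, "y": 0, "z": 0, "yaw": -0.12}
    - {"gripper": 36, "x": 0, "y": 0, "z": 0, "yaw": -0.24}
    - {"gripper": 36, "x": 0, "y": 0, "z": 0, "yaw": -0.36}
    - {"gripper": 36, "x": 0, "y": 0, "z": 0, "yaw": -0.48}
    - {"gripper": 36, "x": 0, "y": 0, "z": 0, "yaw": -0.6}

```text
time: 14.55
tcp_pos: [0.5992, -0.1563, 0.2516]
ee_rot: [180.0, 0.0, 164.2]
wrist_force: [0.3, 1.0, -0.0]
gripper_width: 0.408
```

>>> arm_command:
  plan:
    - {"gripper": 36, "x": 0, "y": 0, "z": 0, "yaw": -0.12}
    - {"gripper": 36, "x": 0, "y": 0, "z": 0, "yaw": -0.24}
    - {"gripper": 36, "x": 0, "y": 0, "z": 0, "yaw": -0.37}
    - {"gripper": 36, "x": 0, "y": 0, "z": 0, "yaw": -0.37}
    - {"gripper": 36, "x": 0, "y": 0, "z": 0, "yaw": -0.37}

```text
time: 14.97
tcp_pos: [0.5992, -0.1564, 0.2516]
ee_rot: [180.0, 0.0, -175.1]
wrist_force: [1.4, 0.1, 0.2]
gripper_width: 0.409
```

```bash
python3 st.py
python3 - <<'E'
from h import *
o=manip.get_obs();print(totool(np.array([.599,-.1563,.176])-o["tcp_pos"],o["ee_rot"][2]))
im,d=capture("top");b=im[160:320,280:480];im,d=capture("scene")
cv2.imwrite("pics/g3.png",np.hstack([cv2.resize(b,(400,320)),cv2.resize(im[180:340,300:500],(400,320))]))
E
```

```text
14.9667 [ 0.5992 -0.1564  0.2516] [ 1.7999e+02  4.0000e-02 -1.7514e+02] w mm 36.05995023211705 F [1.36 0.08 0.22] T [ 0.04 -0.   -0.04] q7 [-11.77400318 115.10838541]
[ 0.1626339   0.08512646 75.60679911]
```

View pics/g3.png

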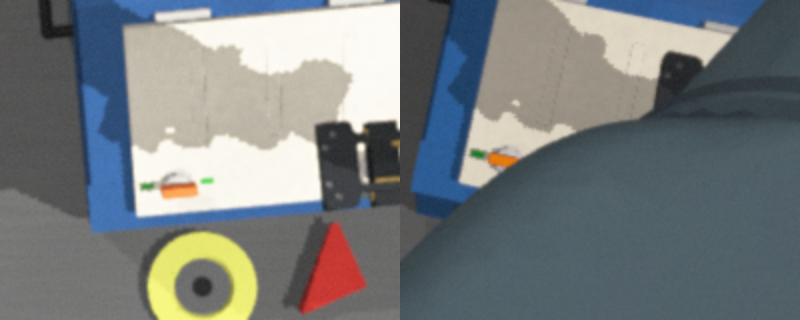

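>>> arm_command:
  plan:
    - {"gripper": 36, "x": 0, "y": 0, "z": 20, "yaw": -0.012}
    - {"gripper": 36, "x": 0, "y": 0, "z": 42, "yaw": -0.012}
    - {"gripper": 36, "x": 0, "y": 0, "z": 60, "yaw": -0.012}
    - {"gripper": 36, "x": 0, "y": 0, "z": 72, "yaw": -0.012}
    - {"gripper": 36, "x": 0, "y": 0, "z": 75.5, "yaw": -0.012}
  force: 35

```text
time: 15.48
tcp_pos: [0.598, -0.1558, 0.1738]
ee_rot: [180.0, -0.2, -174.3]
wrist_force: [0.1, 0.3, -1.0]
gripper_width: 0.405
```

>>> arm_command:
  plan:
    - {"gripper": 0, "x": 0, "y": 0, "z": 0, "yaw": 0}
    - {"gripper": 0, "x": 0, "y": 0, "z": 0, "yaw": 0}
    - {"gripper": 0, "x": 0, "y": 0, "z": 0, "yaw": 0}
    - {"gripper": 0, "x": 0, "y": 0, "z": 0, "yaw": 0}
    - {"gripper": 0, "x": 0, "y": 0, "z": 0, "yaw": 0}

```text
time: 15.9
tcp_pos: [0.6001, -0.1572, 0.177]
ee_rot: [-179.9, 0.1, -174.3]
wrist_force: [1.0, -2.0, 2.2]
gripper_width: 0.11
```

```bash
python3 st.py
```

```text
15.9 [ 0.6001 -0.1572  0.177 ] [-1.7991e+02  1.5000e-01 -1.7429e+02] w mm 9.708181313930622 F [ 1.02 -2.    2.22] T [-0.38 -0.17  0.  ] q7 [-13.80317095 117.56910713]
```

>>> arm_command:
  plan:
    - {"gripper": 0, "x": -0.8, "y": 0, "z": 1.8, "yaw": 0}
    - {"gripper": 0, "x": -1.7, "y": 0, "z": 3.6, "yaw": 0}
    - {"gripper": 0, "x": -2.5, "y": 0, "z": 5.4, "yaw": 0}
    - {"gripper": 0, "x": -3.0, "y": 0, "z": 6.3, "yaw": 0}
    - {"gripper": 0, "x": -3.4, "y": 0, "z": 7.2, "yaw": 0}
  force: 35

```text
time: 16.32
tcp_pos: [0.6034, -0.1569, 0.1697]
ee_rot: [-179.9, 0.1, -174.3]
wrist_force: [-1.5, -2.3, 7.9]
gripper_width: 0.109
```

>>> arm_command:
  plan:
    - {"gripper": 0, "x": -0.6, "y": 0, "z": 1.2, "yaw": 0}
    - {"gripper": 0, "x": -1.1, "y": 0, "z": 2.4, "yaw": 0}
    - {"gripper": 0, "x": -1.7, "y": 0, "z": 3.6, "yaw": 0}
    - {"gripper": 0, "x": -2.1, "y": 0, "z": 4.5, "yaw": 0}
    - {"gripper": 0, "x": -2.1, "y": 0, "z": 4.5, "yaw": 0}

```text
time: 16.73
tcp_pos: [0.6054, -0.1567, 0.1656]
ee_rot: [-179.9, 0.1, -174.3]
wrist_force: [-1.5, -1.6, 9.8]
gripper_width: 0.112
```

```bash
python3 st.py
```

```text
16.7333 [ 0.6054 -0.1567  0.1656] [-1.7994e+02  1.1000e-01 -1.7429e+02] w mm 9.850683420700063 F [-1.5  -1.62  9.83] T [-0.31  0.35 -0.  ] q7 [-14.24159462 117.69488635]
```

>>> arm_command:
  plan:
    - {"gripper": 0, "x": -0.2, "y": 0, "z": 0.5, "yaw": 0}
    - {"gripper": 0, "x": -0.2, "y": 0, "z": 0.5, "yaw": 0.1}
    - {"gripper": 0, "x": -0.2, "y": 0, "z": 0.5, "yaw": 0.2}
    - {"gripper": 0, "x": -0.2, "y": 0, "z": 0.5, "yaw": 0.3}
    - {"gripper": 0, "x": -0.2, "y": 0, "z": 0.5, "yaw": 0.4}

```text
time: 17.15
tcp_pos: [0.6054, -0.1578, 0.1652]
ee_rot: [-179.9, 0.2, 162.5]
wrist_force: [-1.9, -4.8, 8.7]
gripper_width: 0.115
```

```bash
python3 st.py
```

```text
17.15 [ 0.6054 -0.1578  0.1652] [-1.7992e+02  1.6000e-01  1.6249e+02] w mm 10.103535982334249 F [-1.91 -4.77  8.75] T [-0.6   0.35  0.22] q7 [-18.52464743  98.06242102]
```

>>> arm_command:
  plan:
    - {"gripper": 0, "x": 0, "y": 0, "z": 0, "yaw": 0.12}
    - {"gripper": 0, "x": 0, "y": 0, "z": 0, "yaw": 0.24}
    - {"gripper": 0, "x": 0, "y": 0, "z": 0, "yaw": 0.36}
    - {"gripper": 0, "x": 0, "y": 0, "z": 0, "yaw": 0.48}
    - {"gripper": 0, "x": 0, "y": 0, "z": 0, "yaw": 0.6}

```text
time: 17.57
tcp_pos: [0.6042, -0.1593, 0.1649]
ee_rot: [-179.9, 0.2, 128.0]
wrist_force: [-5.1, -8.6, 7.4]
gripper_width: 0.125
```

```bash
python3 st.py
```

```text
17.5667 [ 0.6042 -0.1593  0.1649] [-179.88    0.19  127.98] w mm 11.047261755642953 F [-5.11 -8.64  7.36] T [-1.43  0.92  0.2 ] q7 [-25.08597756  69.06851589]
```

>>> arm_command:
  plan:
    - {"gripper": 0, "x": 0, "y": 0, "z": 0, "yaw": 0.12}
    - {"gripper": 0, "x": 0, "y": 0, "z": 0, "yaw": 0.24}
    - {"gripper": 0, "x": 0, "y": 0, "z": 0, "yaw": 0.36}
    - {"gripper": 0, "x": 0, "y": 0, "z": 0, "yaw": 0.48}
    - {"gripper": 0, "x": 0, "y": 0, "z": 0, "yaw": 0.58}

```text
time: 17.98
tcp_pos: [0.6026, -0.1593, 0.1642]
ee_rot: [-179.8, 0.2, 94.7]
wrist_force: [-7.3, -7.9, 6.4]
gripper_width: 0.128
```

```bash
python3 st.py
```

```text
17.9833 [ 0.6026 -0.1593  0.1642] [-179.83    0.19   94.71] w mm 11.293274862725802 F [-7.34 -7.92  6.41] T [-1.22  1.35  0.13] q7 [-31.70188674  41.20607726]
```

Same signature as the left one. Ease out, release, lift.

>>> arm_command:
  plan:
    - {"gripper": 0, "x": 0, "y": -0.4, "z": -1, "yaw": 0}
    - {"gripper": 0, "x": 0, "y": -0.8, "z": -2, "yaw": 0}
    - {"gripper": 0, "x": 0, "y": -1.3, "z": -3, "yaw": 0}
    - {"gripper": 0, "x": 0, "y": -1.7, "z": -4, "yaw": 0}
    - {"gripper": 0, "x": 0, "y": -1.7, "z": -4, "yaw": 0}

```text
time: 18.4
tcp_pos: [0.6009, -0.1595, 0.168]
ee_rot: [-179.8, 0.2, 95.0]
wrist_force: [-7.2, -7.4, 6.0]
gripper_width: 0.13
```

>>> arm_command:
  plan:
    - {"gripper": 20, "x": 0, "y": 0, "z": 0, "yaw": 0}
    - {"gripper": 20, "x": 0, "y": 0, "z": 0, "yaw": 0}
    - {"gripper": 20, "x": 0, "y": 0, "z": -1, "yaw": 0}
    - {"gripper": 20, "x": 0, "y": 0, "z": -3, "yaw": 0}
    - {"gripper": 24, "x": 0, "y": -1, "z": -8, "yaw": 0}

```text
time: 18.82
tcp_pos: [0.6021, -0.155, 0.1751]
ee_rot: [-180.0, -0.1, 95.3]
wrist_force: [0.6, -0.7, 0.2]
gripper_width: 0.269
```

>>> arm_command:
  plan:
    - {"gripper": 24, "x": 0, "y": -2, "z": -10, "yaw": 0}
    - {"gripper": 24, "x": 0, "y": -3, "z": -25, "yaw": 0}
    - {"gripper": 24, "x": 0, "y": -3, "z": -55, "yaw": 0}
    - {"gripper": 30, "x": 0, "y": -3, "z": -90, "yaw": 0}
    - {"gripper": 30, "x": 0, "y": -3, "z": -125, "yaw": 0}

```text
time: 19.23
tcp_pos: [0.5988, -0.1564, 0.3034]
ee_rot: [180.0, 0.0, 95.2]
wrist_force: [0.5, 0.7, -0.3]
gripper_width: 0.338
```

>>> arm_command:
  plan:
    - {"gripper": 30, "x": 38, "y": -10, "z": 0, "yaw": 0}
    - {"gripper": 30, "x": 76, "y": -20, "z": 0, "yaw": 0}
    - {"gripper": 30, "x": 114, "y": -30, "z": 0, "yaw": 0}
    - {"gripper": 30, "x": 152, "y": -40, "z": 0, "yaw": 0}
    - {"gripper": 30, "x": 190, "y": -50, "z": 0, "yaw": 0}

```text
time: 19.65
tcp_pos: [0.5314, 0.0297, 0.3021]
ee_rot: [179.9, -0.1, 95.2]
wrist_force: [1.5, 0.3, 0.3]
gripper_width: 0.342
```

>>> arm_command:
  plan:
    - {"gripper": 30, "x": 38, "y": -15, "z": 0, "yaw": 0}
    - {"gripper": 30, "x": 76, "y": -30, "z": 0, "yaw": 0}
    - {"gripper": 30, "x": 114, "y": -45, "z": 0, "yaw": 0}
    - {"gripper": 30, "x": 152, "y": -60, "z": 0, "yaw": 0}
    - {"gripper": 30, "x": 190, "y": -75, "z": 0, "yaw": 0}

```text
time: 20.07
tcp_pos: [0.4393, 0.2122, 0.3021]
ee_rot: [179.9, -0.1, 95.2]
wrist_force: [0.8, -0.1, -0.4]
gripper_width: 0.341
```

>>> arm_command:
  plan:
    - {"gripper": 30, "x": 38, "y": -15, "z": 0, "yaw": 0}
    - {"gripper": 30, "x": 76, "y": -30, "z": 0, "yaw": 0}
    - {"gripper": 30, "x": 114, "y": -45, "z": 0, "yaw": 0}
    - {"gripper": 30, "x": 114, "y": -45, "z": 0, "yaw": 0}

```text
time: 20.4
tcp_pos: [0.3805, 0.3282, 0.3016]
ee_rot: [-180.0, -0.2, 95.9]
wrist_force: [0.5, 0.1, -0.2]
gripper_width: 0.34
```

```bash
python3 st.py
python3 - <<'E'
from h import *
for n in ("scene","top"):
    im,d=capture(n); cv2.imwrite(f"pics/{n}2.png",im); np.savez(f"pics/{n}2.npz",im=im,d=d)
a=cv2.imread("pics/scene2.png")[90:390,250:570];b=cv2.imread("pics/top2.png")[60:360,250:570]
cv2.imwrite("pics/two2.png",cv2.resize(np.hstack([a,b]),(800,375)))
e=np.array([.653,-.0555,np.radians(5.55)])
for n in("scene","top"):
  for tag in "12":
    z=np.load(f"pics/{n}{tag}.npz");im,d=z["im"],z["d"];W=cloud(n,d)
    L=(W-[e[0],e[1],0])@Rz(e[2])
    h=(L[...,0]-.0964)*-np.sin(A25)+(L[...,2]-.208)*np.cos(A25)-.014
    r=-(L[...,0]-.0964)*np.cos(A25)-(L[...,2]-.208)*np.sin(A25)
    cv=(r>.02)&(r<.18)&(abs(L[...,1])<.06); rl=cv&(r>.14)
    print(n,tag,"cover h",np.nanmedian(h[cv]).round(4),"near low edge",np.nanmedian(h[rl]).round(4))
    hsv=cv2.cvtColor(im,cv2.COLOR_BGR2HSV)
    org=(hsv[...,0]<14)&(hsv[...,1]>150)&(hsv[...,2]>100)
    for s in(1,-1):
        m=org&(abs(L[...,1]-s*.095)<.03)&(abs(r-.16)<.03)&(h>.0)
        if m.sum()<5: print("none",s);continue
        pts=np.stack([r[m],L[m][:,1]],1); c=np.cov(pts.T); w,v=np.linalg.eigh(c);ax=v[:,1]
        print("  wing",s,m.sum(),"r",r[m].min().round(3),r[m].max().round(3),"y",L[m][:,1].min().round(3),L[m][:,1].max().round(3),"h85",np.percentile(h[m],85).round(4),"axis(deg from slope)",np.degrees(np.arctan2(ax[1],ax[0])).round(1))
E
```

```text
20.4 [0.3805 0.3282 0.3016] [-179.97   -0.22   95.87] w mm 29.942502252193254 F [ 0.49  0.08 -0.23] T [-0.01  0.11  0.01] q7 [-13.19080724 -26.32620849]
scene 1 cover h -0.0012 near low edge -0.0013
  wing 1 20 r 0.141 0.172 y 0.089 0.098 h85 0.0335 axis(deg from slope) 179.4
  wing -1 43 r 0.141 0.173 y -0.101 -0.091 h85 0.0323 axis(deg from slope) -177.9
scene 2 cover h -0.0012 near low edge -0.0013
  wing 1 24 r 0.152 0.161 y 0.077 0.109 h85 0.0265 axis(deg from slope) 89.7
  wing -1 27 r 0.152 0.161 y -0.11 -0.08 h85 0.0255 axis(deg from slope) 84.8
top 1 cover h 0.0004 near low edge 0.0004
  wing 1 47 r 0.141 0.173 y 0.089 0.097 h85 0.0354 axis(deg from slope) -179.9
  wing -1 70 r 0.142 0.174 y -0.101 -0.091 h85 0.0357 axis(deg from slope) -179.1
top 2 cover h 0.0004 near low edge 0.0004
  wing 1 76 r 0.153 0.163 y 0.079 0.109 h85 0.028 axis(deg from slope) 89.0
  wing -1 76 r 0.153 0.163 y -0.112 -0.08 h85 0.0281 axis(deg from slope) 89.4
```

View pics/two2.png

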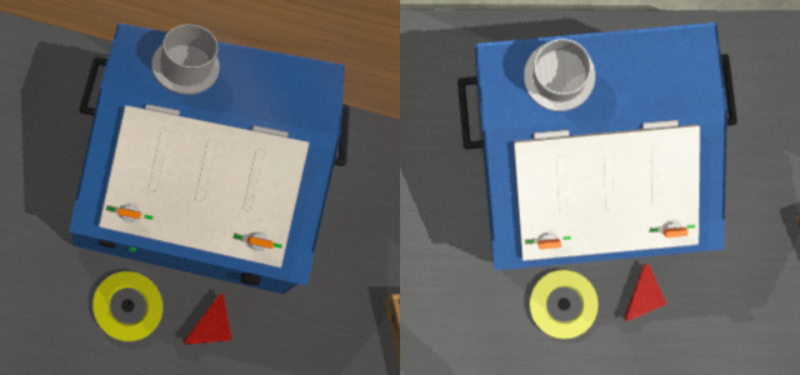

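Run:
```python
from h import *
for th in("spray_can","flap_disc","magnet_square"):
  for tag in "02":
    pass
A=np.load("pics/top0.npz");B=np.load("pics/top2.npz")
for nm,(lo,hi) in dict(flap=((25,120,120),(35,255,255)),red=((0,180,100),(6,255,255))).items():
    for tag,z in(("0",A),("2",B)):
        m=cv2.inRange(cv2.cvtColor(z["im"],cv2.COLOR_BGR2HSV),lo,hi); m[:,:340]=0;m[:265]=0;m[:,480:]=0
        v,u=np.nonzero(m);print(nm,tag,len(u),u.mean().round(1),v.mean().round(1))
r=regions_of("spray_can","top"); print([(x["confidence"],x["box"]) for x in r[:1]])
r=regions_of("spray_can","scene"); print([(x["confidence"],x["box"]) for x in r[:1]])
print(manip.get_obs()["time"]); workorder.sign_off()
```

```text
flap 0 1620 380.6 302.9
flap 2 1619 380.5 302.9
red 0 676 445.6 296.0
red 2 674 445.7 295.9
[(0.78, [190.8, 296.5, 233.0, 321.7])]
[]
20.6
the job is handed in; nothing more can be done
```

I swung the cover fully shut under light pressure, then pushed in, turned and released the left wing stud, and then the right. The job was handed in at 20.6 s of the 59 s allowed.

- **Cover:** about 0 rad when measured just after shutting (fit error about 0.005 rad), and its position was unchanged in the last pictures. The pressing force stayed at 1–7 N until it was seated, plus one firm press of about 22 N to confirm.
- **Studs:** both wings measure level and line up with the green marks, 89–90° from the slope. One scene-camera reading of the right stud gave 85°, but that came from only 27 pixels. Both wings sit 7–7.5 mm lower than before, which matches the locked depth of 7.5 mm.
- **Other things on the bench:** the flap disc and magnet square are within 0.1 pixel of where they started. The top camera found the spray can in its original place. The scene camera did not report the can at the end, possibly because the arm was in the way.
- **Robot:** it was clear of everything when I handed in.

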